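# Set out three samples at the filtration manifold

### The job

Set out the next filtration: stand each sample bottle upright on the pink mat, straight in front of the funnel whose lid has the colour of the bottle's cap. The brown sample is filtered first, so put the filter box on the bare bench straight in front of the brown bottle, close to the mat's edge but off the mat and square to the manifold, and centre the petri dish on top of the box. Leave the beaker and the flask where they stand; straight in front means towards the robot, square to the manifold.

Things in the scene. Friction and masses are not known exactly. Their poses are not given: they have to be found in the camera images.
- place_red (a point): The pink mat straight in front of the clear filter funnel with the red lid. Which funnel stands where changes. The point lies on the mat's top, half-way from the manifold's front face (55 mm behind it) to the mat's front edge (50 mm in front of it). +x points away from the robot, square to the manifold; y runs along it. Fixed.
- place_blue (a point): The pink mat straight in front of the clear filter funnel with the blue lid. Point and axes as for red. The funnel's axis is 130 mm from the point towards +x; its lid is 77 mm across, the lid knob's top 304 mm above the bench. The pink mat is flat, 2 mm thick, 500 mm long; in front of its front edge, towards the robot, the bench (height 0) is bare. Fixed.
- place_yellow (a point): The pink mat straight in front of the clear filter funnel with the yellow lid. Point and axes as for red. The manifold is a dark grey bench, open in front and behind, with pipes and blue valves under its deck, 420 mm long, 130 mm deep, 125 mm high, square on the pink mat; the funnels stand on it in a row, 120 mm apart, the middle one at its middle. Fixed.
- bottle_brown_mid (a point): Round plastic sample bottle, opaque dark brown, pale green label, with a red cap; 60 mm across, 115 mm high; the straight body is 81 mm high, above it a shoulder and the cap, 40 mm across, on the top 24 mm. About 160 g, closed. The point is on its axis, half-way up (57.5 mm above its foot); z up along the axis.
- bottle_white_mid (a point): Round plastic sample bottle, opaque white, pale blue label, with a blue cap; 56 mm across, 110 mm high; the straight body is 76 mm high, above it a shoulder and the cap, 40 mm across, on the top 24 mm. About 160 g, closed. The point is on its axis, half-way up (55 mm above its foot); z up along the axis.
- bottle_clear_mid (a point): Round plastic sample bottle, see-through clear, white paper label, with a yellow cap; 54 mm across, 105 mm high; the straight body is 71 mm high, above it a shoulder and the cap, 40 mm across, on the top 24 mm. About 160 g, closed. The point is on its axis, half-way up (52.5 mm above its foot); z up along the axis.
- filter_box_mid (a point): Small square white box of filters with a green band round its sides and a green mark on its lid, closed and rigid, 58 x 58 mm and 30 mm high, about 90 g. The point is its centre, 15 mm above its underside; x and y are square to its sides.
- petri_dish_mid (a point): Clear round petri dish, lid on, with a round olive-green filter inside; 55 mm across (lid; the bottom part below it is 51 mm), 14 mm high, the lid's rim being the upper 8 mm, about 30 g. The point is its centre, 7 mm above its underside; z up.
- beaker_mid (a point): Bystander: open glass beaker, 52 mm across, 68 mm high, about 120 g, loose. The point is on its axis, half-way up. To be left standing where it is. Other fixed ware stands on the bench outside the work area, more than 450 mm to either side of the robot's x axis.
- flask_mid (a point): Bystander: small conical glass flask with a grey-green stopper, 64 mm across at the foot, 114 mm high, about 140 g, loose. The point is on its axis, 57 mm above its foot. To be left standing where it is.
Mind the look-alikes: they are no part of the job. Of the things like the part that bears petri_dish_mid, leave any that is orange; of the rest the smaller one is meant.

How it is judged:
At the end, for the whole second after the job is handed in: Bottles upright on the mat, within 15 mm sideways and 30 mm fore-aft of their own place; box flat on the bare bench, 75-140 mm in front of the red place, 20 mm sideways, square within 0.2 rad; dish flat on the box, centred within 12 mm; all at rest (x of bottle_brown_mid in the frame of place_red between -0.03 and 0.03 m and y of bottle_brown_mid in the frame of place_red between -0.015 and 0.015 m and height (world z) of bottle_brown_mid between 0.0535 and 0.0655 m and angle between each of bottle_brown_mid, bottle_white_mid, bottle_clear_mid, filter_box_mid, petri_dish_mid's own z axis and vertical below 0.1 rad and x of bottle_white_mid in the frame of place_blue between -0.03 and 0.03 m and y of bottle_white_mid in the frame of place_blue between -0.015 and 0.015 m and height (world z) of bottle_white_mid between 0.051 and 0.063 m and x of bottle_clear_mid in the frame of place_yellow between -0.03 and 0.03 m and y of bottle_clear_mid in the frame of place_yellow between -0.015 and 0.015 m and height (world z) of bottle_clear_mid between 0.0485 and 0.0605 m and x of filter_box_mid in the frame of place_red between -0.14 and -0.075 m and y of filter_box_mid in the frame of place_red between -0.02 and 0.02 m and height (world z) of filter_box_mid between 0.01 and 0.02 m and (angle between the x axis of filter_box_mid and the x axis of place_red, either way round below 0.2 rad or angle between the x axis of filter_box_mid and the y axis of place_red, either way round below 0.2 rad) and horizontal distance between petri_dish_mid and filter_box_mid below 0.012 m and height (world z) of petri_dish_mid between 0.032 and 0.042 m and linear speed of each of bottle_brown, bottle_white, bottle_clear, filter_box, petri_dish below 0.02 m/s); the robot touches nothing.
It fails at once if the beaker is shifted by more than 20 mm or knocked over (distance of beaker_mid from where it was at the start of the episode above 0.02 m or angle between beaker_mid's own z axis and vertical above 0.4 rad).
It fails at once if the flask is shifted by more than 20 mm or knocked over (distance of flask_mid from where it was at the start of the episode above 0.02 m or angle between flask_mid's own z axis and vertical above 0.4 rad).
It also fails if it takes over 136 s, if anything falls off the work surface, if the arm or the gripper's body presses on something with over 40 N, if the wrist force passes 120 N, or if a joint passes its speed limit or range.

### The arm

A 6-joint arm with a two-finger parallel gripper is mounted at the origin on the work surface. World frame = base frame: x ahead of the robot, y to its left, z up, the work surface at z = 0. Lengths are in m, angles in rad, forces in N, time in s.
With the tool pointing down it reaches from about 0.375 to 0.925 m from the base axis. Payload 5.7 kg.
Tool frame: the origin (TCP) lies midway between the tips of the shut fingers; the grasp point (between the pads) lies 19 mm behind it; z points along the fingers, y is the line along which they close (so a half turn about z gives the same grasp; the last joint's range is limited). The gripper opens to 88 mm and grips with 3 to 60 N. Pads are 20 mm wide; open, the fingers measure 115 mm over their backs; the gripper's body (75 mm by 178 mm) begins 61 mm behind the grasp point.
Start: joints at [1.188, 0.359, 1.51, -0, 1.272, -0.115], TCP at [0.159, 0.579, 0.223] pointing down, gripper open.
Joint ranges: [-2.97, 2.97], [-1.01, 2.36], [0.21, 2.38], [-0.96, 4.11], [0.2, 2.71], [-2.98, 2.98]. Speed limits (rad/s): [2.39, 2.39, 3.14, 3.14, 3.14, 3.14].

### API

Orientations are given as a unit quaternion [x, y, z, w].
In Python, from bench import move_ptp, servo_line, goto_joints, move_gripper, sleep, inverse_kinematics, capture, PlanningError, close_job, spot_in, silhouettes, current_clock, current_joint_pos, current_qvel, current_joint_torque, current_position, current_orientation, current_force, current_torque, current_finger_gap, current_grip_force gives the robot as it stands. Calls block until the motion is done:
- move_ptp(position, orientation): joint-space move of the TCP to a pose.
- servo_line(position, orientation=None, rate=0.15, contact_N=None): straight line of the TCP; orientation=None keeps the orientation; rate is the mean speed in m/s. With contact_N (N) it stops when the force on the tool has changed by that much, and returns True; else False.
- goto_joints(angles): joint-space move.
- move_gripper(opening): finger opening in m; the grip force is fixed at half the most; returns when the fingers have stopped.
- sleep(seconds).
- inverse_kinematics(position, orientation): joint angles nearest the present ones, or None.
- capture(name): name is "side" or "top"; returns a dict with "image" (400x640x3 uint8, blue, green, red), "range_z" (400x640 float32, m along the optical axis (not along the pixel's ray), 0 where there is no reading), "intrinsics" (3x3 intrinsics, pixels), "R" (3x3) and "t" (3): a world point X has camera coordinates R X + t. Camera axes: x right, y down, z forward; pixel columns grow to the right and rows downward; lengths in m; the calibration is good to about 2 mm. A picture is of the moment at which its call begins.
A pose or a line that the arm cannot do raises PlanningError and nothing moves.
- close_job(): hands the job in; it is judged then, once.
Trained networks look in the newest picture that a camera, given by its name, has taken for a name from the list of things; names that differ only in an ending like _2 or _b are one class to them, and where a whole thing is asked for, a point or a joint stands for the part that bears it (a point fixed in the world has none). Each returns a list of dicts, best first, with "conf" (0 to 1); they miss things now and then, are a little off and sometimes report something else, mostly with a low value. They report only what shows in the picture. A call takes as long as a camera call. They do not tell look-alikes from the thing itself.
- spot_in(camera, query): "xy" ([column, row] in pixels, amid what is visible of it).
- silhouettes(camera, query): "region" (400x640 bool, what is visible of it) and "xy" ([column, row] in pixels, amid what is visible of it).
Readings, each from a call of its own:
- current_clock(): time.
- current_joint_pos(): joint angles.
- current_qvel(): joint speeds.
- current_joint_torque(): joint torques, N m.
- current_position(): TCP position.
- current_orientation(): TCP orientation.
- current_force(): force on the tool from outside, world axes, zero at the start.
- current_torque(): the same for the moment, N m.
- current_finger_gap(): finger opening in m.
- current_grip_force(): force on a finger pad.
Only numpy, scipy, OpenCV 4.12 (cv2) and the standard library are available. Lean on these libraries where they do the work, as an engineer would, in place of code of your own. Each camera call takes 0.05 s, during which the arm holds its last target. There are 200 camera calls.

## Working session

There is one attempt and no reset: what is moved stays moved. The work goes in short steps, each a Python script; the robot and the scene stay as the last script left them, time stands still between calls to the robot, and variables do not carry over. Pictures are saved under pics/ and viewed, at most 14 in all, crops included, and the job is handed in when it is done.

```bash
mkdir -p pics; ls; python3 - <<'E'
from bench import *
import cv2, numpy as np
for c in ("top","side"):
    d=capture(c); cv2.imwrite(f"pics/{c}0.png",d["image"]); np.savez(f"{c}0.npz",**d)
    print(c,d["intrinsics"].round(1).tolist(),(-d["R"].T@d["t"]).round(3),d["R"].round(3).tolist())
    for q in ["place_red","place_blue","place_yellow","bottle_brown_mid","bottle_white_mid","bottle_clear_mid","filter_box_mid","petri_dish_mid","beaker_mid","flask_mid"]:
        print(q,[(np.round(r["xy"]).tolist(),round(r["conf"],2)) for r in spot_in(c,q)][:5])
print(current_clock(),current_orientation())
E
```

```text
pics
top [[431.6, 0.0, 314.0], [0.0, 431.6, 199.3], [0.0, 0.0, 1.0]] [0.288 0.011 1.302] [[-0.019, -1.0, -0.01], [-0.982, 0.02, -0.189], [0.189, 0.006, -0.982]]
place_red [([248.0, 84.0], 0.72)]
place_blue [([344.0, 81.0], 0.81)]
place_yellow [([296.0, 83.0], 0.88)]
bottle_brown_mid [([324.0, 235.0], 0.57)]
bottle_white_mid [([367.0, 228.0], 0.89)]
bottle_clear_mid [([277.0, 235.0], 0.85)]
filter_box_mid [([198.0, 203.0], 0.56)]
petri_dish_mid [([214.0, 269.0], 0.76), ([234.0, 234.0], 0.66), ([179.0, 252.0], 0.58)]
beaker_mid [([445.0, 194.0], 0.59)]
flask_mid [([415.0, 236.0], 0.83), ([234.0, 233.0], 0.6)]
side [[465.7, 0.0, 324.7], [0.0, 465.7, 205.1], [0.0, 0.0, 1.0]] [ 0.004 -0.86   0.924] [[0.871, -0.49, 0.009], [-0.314, -0.573, -0.757], [0.377, 0.657, -0.653]]
place_red [([380.0, 98.0], 0.73)]
place_blue [([435.0, 131.0], 0.78), ([404.0, 111.0], 0.73)]
place_yellow [([404.0, 111.0], 0.86), ([382.0, 97.0], 0.57)]
bottle_brown_mid [([304.0, 225.0], 0.86), ([272.0, 178.0], 0.71)]
bottle_white_mid [([329.0, 253.0], 0.96)]
bottle_clear_mid [([286.0, 194.0], 0.55)]
filter_box_mid [([280.0, 154.0], 0.84)]
petri_dish_mid [([234.0, 179.0], 0.74), ([234.0, 160.0], 0.71), ([270.0, 178.0], 0.46)]
beaker_mid [([416.0, 302.0], 0.6)]
flask_mid [([357.0, 294.0], 0.66)]
1.1 [ 1.33489306e-01  9.91050253e-01 -3.09151809e-05 -8.70223668e-06]
```

View pics/top0.png

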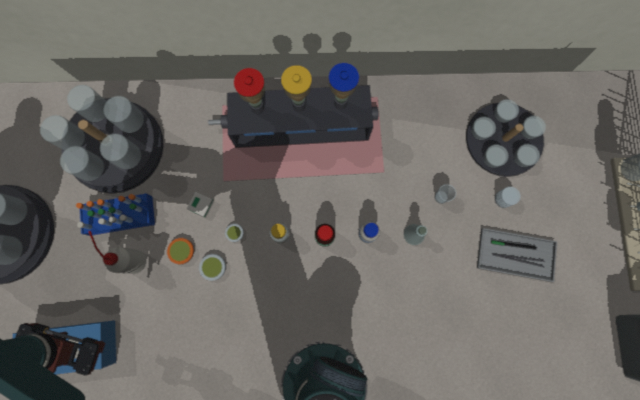

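View pics/side0.png

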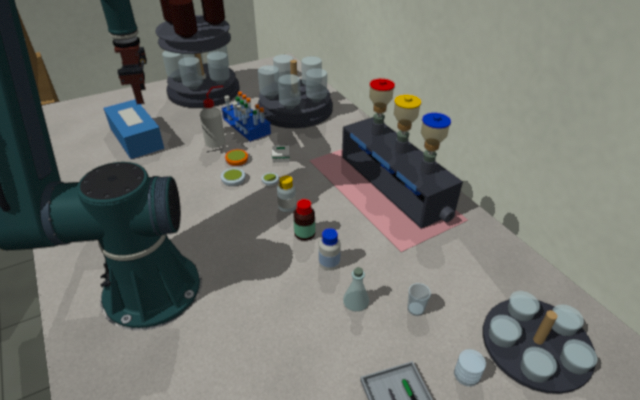

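The top view shows the lids in the order red (249,82), yellow (296,80), blue (343,77). The caps are yellow at (280,231), red at (325,233) and blue at (371,230). The small olive dish is at (234,233), the bigger one at (212,267) and the orange one at (180,250). The box is at (200,204), the flask at (415,236) and the beaker at (445,194). The front edge of the mat is at row ~177.

```bash
cat > h.py <<'E'
from bench import *
import cv2, numpy as np
from scipy.spatial.transform import Rotation as Rot
def plane(d,uv,z):
    uv=np.atleast_2d(uv).astype(float)
    r=np.c_[uv,np.ones(len(uv))]@np.linalg.inv(d["intrinsics"]).T@d["R"]
    c=-d["R"].T@d["t"]
    return c[:2]+r[:,:2]*((z-c[2])/r[:,2])[:,None]
def blob(d,m,uv,rad):
    yy,xx=np.mgrid[:400,:640]
    m=m&(np.hypot(xx-uv[0],yy-uv[1])<rad)
    n,l,s,c=cv2.connectedComponentsWithStats(m.astype(np.uint8))
    if n<2: return None,None
    k=1+s[1:,4].argmax(); ys,xs=np.nonzero(l==k)
    return np.c_[xs,ys],(l==k)
def hsv(d): return cv2.cvtColor(d["image"],cv2.COLOR_BGR2HSV).astype(int)
def masks(d):
    H=hsv(d);h,s,v=H[...,0],H[...,1],H[...,2]
    return dict(red=((h<8)|(h>172))&(s>170)&(v>70),yellow=(h>18)&(h<32)&(s>150)&(v>80),blue=(h>108)&(h<128)&(s>150)&(v>70),
      pink=((h<8)|(h>165))&(s>50)&(s<140)&(v>80))
def down(yaw):  # closing axis (tool y) at world angle yaw
    y=np.array([np.cos(yaw),np.sin(yaw),0]); z=np.array([0,0,-1.])
    return Rot.from_matrix(np.c_[np.cross(y,z),y,z]).as_quat()
E
python3 - <<'E'
from h import *
d=dict(np.load("top0.npz")); M=masks(d)
def X(d,uvs):
    z=d["range_z"][uvs[:,1],uvs[:,0]]
    p=np.c_[uvs,np.ones(len(uvs))]@np.linalg.inv(d["intrinsics"]).T*z[:,None]
    return (p-d["t"])@d["R"]
for n,l,c,h in [("red",(249,82),(325,233),.115),("yellow",(296,80),(280,231),.105),("blue",(343,77),(371,230),.11)]:
    u,_=blob(d,M[n],l,20); P=X(d,u); print(n,"lid",len(u),u.mean(0).round(1),np.median(P,0).round(3),plane(d,(u.max(0)+u.min(0))/2,np.median(P[:,2])).round(4))
    u,_=blob(d,M[n],c,14); P=X(d,u); print("  cap",len(u),u.mean(0).round(1),u.min(0),u.max(0),np.median(P,0).round(3),plane(d,u.mean(0),h).round(4))
u,m=blob(d,M["pink"],(303,150),110); 
q=plane(d,u,.002)
# front edge: lowest pink per column
cols=np.arange(232,374); e=[(c,u[u[:,0]==c,1].max()+.5) for c in cols if (u[:,0]==c).any()]
E=plane(d,e,.002); f=np.polyfit(E[:,1],E[:,0],1); r=E[:,0]-np.polyval(f,E[:,1]); k=abs(r)<.004; f=np.polyfit(E[k,1],E[k,0],1)
print("edge x=a y+b",f,k.mean(),"y range front",E[:,1].min(),E[:,1].max(), q.min(0),q.max(0))
# box, dish
for n,uv,h in [("box",(200,204),.03),("dish",(234,233),.014)]:
    print(n,plane(d,uv,h).round(4))
np.set_printoptions(precision=3,suppress=True)
big=cv2.resize(d["image"][130:290,160:480],(800,400),interpolation=cv2.INTER_CUBIC); cv2.imwrite("pics/crop1.png",big)
E
```

```text
red lid 643 [248.6  81.9] [0.784 0.175 0.293] [[0.787  0.1746]]
  cap 199 [324.8 232.6] [317 225] [332 240] [ 0.423 -0.011  0.112] [[ 0.422  -0.0102]]
yellow lid 676 [295.9  79.5] [0.788 0.056 0.293] [[0.7897 0.0575]]
  cap 142 [278.  230.4] [272 224] [284 237] [0.432 0.12  0.103] [[0.4318 0.1197]]
blue lid 653 [343.4  76.6] [ 0.793 -0.063  0.293] [[ 0.795  -0.0635]]
  cap 153 [370.6 229.4] [364 223] [377 236] [ 0.429 -0.138  0.109] [[ 0.4288 -0.1375]]
edge x=a y+b [-0.03399938  0.61363865] 1.0 y range front -0.16601710179447376 0.27134671901190244 [ 0.604038   -0.19781743] [0.79659339 0.30285651]
box [[0.5251 0.3606]]
dish [[0.4375 0.2601]]
```

View pics/crop1.png

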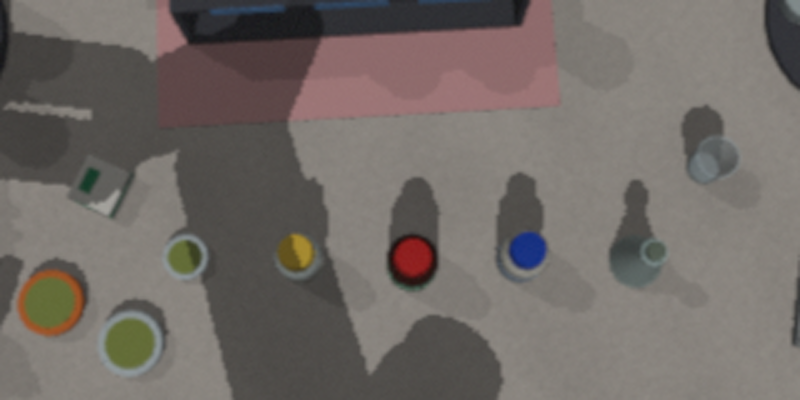

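```bash
cat >> h.py <<'E'
PSI=.034; EX=np.array([np.cos(PSI),np.sin(PSI)])
PL=dict(red=np.array([.659,.170]),yellow=np.array([.6615,.0525]),blue=np.array([.666,-.0675]))
def quat(p,yaw):
    best=None
    for y in (yaw,yaw+np.pi):
        j=inverse_kinematics(list(p),list(down(y)))
        if j is not None and (best is None or abs(j[5])<best[0]): best=(abs(j[5]),down(y))
    return list(best[1])
def pick(xy,z,yaw,zup=.2,open_=.088):
    q=quat([*xy,z],yaw); move_gripper(open_)
    move_ptp([*xy,zup],q); servo_line([*xy,z],rate=.12,contact_N=12)
    move_gripper(0.0); print("gap",current_finger_gap(),"grip",current_grip_force(),"z",current_position()[2])
    servo_line([*xy,zup],rate=.2)
def place(xy,z,yaw,zup=.2,open_=.088):
    q=quat([*xy,z],yaw); move_ptp([*xy,zup],q)
    servo_line([*xy,z+.03],rate=.2); hit=servo_line([*xy,z],rate=.05,contact_N=6)
    print("hit",hit,np.round(current_position(),4),"gap",current_finger_gap())
    move_gripper(open_); servo_line([*xy,zup],rate=.2); print("t",current_clock())
E
python3 - <<'E'
from h import *
pick([.422,-.0105],.043,np.pi/2)
place(PL["red"],.0455,np.pi/2+PSI)
d=capture("side"); cv2.imwrite("pics/side1.png",d["image"])
d=capture("top")
u,_=blob(d,masks(d)["red"],(265,150),30)
print(None if u is None else plane(d,u.mean(0),.115))
E
```

```text
gap 0.05900972478278131 grip 30.000561343040317 z 0.04316600659968457
hit True [0.6581 0.1699 0.0451] gap 0.059307390914416155
t 11.9083
None
```

View pics/side1.png

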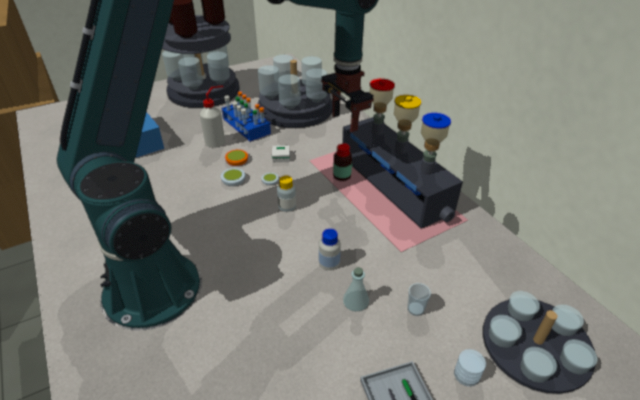

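The brown bottle stands upright on the mat at (343,163), in front of the red lid. Now the other two.

```bash
python3 - <<'E'
from h import *
pick([.4305,.1195],.0355,np.pi/2)
place(PL["yellow"],.038,np.pi/2+PSI)
pick([.4275,-.1375],.038,np.pi/2)
place(PL["blue"],.0405,np.pi/2+PSI)
move_ptp([.45,-.02,.3],quat([.45,-.02,.3],np.pi/2))
from bench import *
for c in("top","side"):
    d=capture(c); cv2.imwrite(f"pics/{c}2.png",d["image"]); np.savez(f"{c}2.npz",**d)
    for q,z in(("filter_box_mid",.03),("petri_dish_mid",.014)):
        for r in silhouettes(c,q):
            m=r["region"]; ys,xs=np.nonzero(m); P=plane(d,np.c_[xs,ys],z); rc=cv2.minAreaRect((P*1000).astype(np.float32))
            print(c,q,round(r["conf"],2),np.round(r["xy"]),len(xs),P.mean(0).round(4),np.round(rc[0],1),np.round(rc[1],1),round(rc[2],1))
print(current_clock())
d=dict(np.load("top2.npz"))
cv2.imwrite("pics/crop2.png",cv2.resize(d["image"][185:255,180:260],(800,700)[:1]+(600,),interpolation=cv2.INTER_CUBIC))
E
```

```text
gap 0.05347272391318237 grip 30.000498660374433 z 0.03563510317423911
hit True [0.6606 0.0525 0.0375] gap 0.05361876249399669
t 21.875
gap 0.05549940368425973 grip 30.00046250932428 z 0.038200692649786525
hit True [ 0.6651 -0.0673  0.0401] gap 0.055718881928518996
t 30.3167
top filter_box_mid 0.88 [200. 202.] 427 [0.5241 0.3627] [523.8 362.8] [66.3 59.4] 64.2
top petri_dish_mid 0.93 [182. 252.] 569 [0.3874 0.4215] [387.4 420.3] [77.8 77.6] 2.6
top petri_dish_mid 0.62 [213. 268.] 587 [0.3379 0.3243] [338.2 323.9] [77.6 76. ] 88.9
top petri_dish_mid 0.55 [233. 234.] 291 [0.4389 0.2623] [439.1 262. ] [55.8 55.2] 17.5
side filter_box_mid 0.85 [279. 152.] 272 [0.5182 0.3431] [517.8 342.9] [95.1 54.6] 64.0
side petri_dish_mid 0.95 [232. 180.] 359 [0.3369 0.3171] [337.9 317.8] [96.9 73.1] 70.2
side petri_dish_mid 0.9 [235. 158.] 336 [0.3879 0.4128] [386.9 412.7] [93.8 80.1] 61.4
side petri_dish_mid 0.47 [272. 176.] 179 [0.4389 0.2539] [438.6 254.5] [69.  48.1] 65.1
31.575
```

View pics/side2.png

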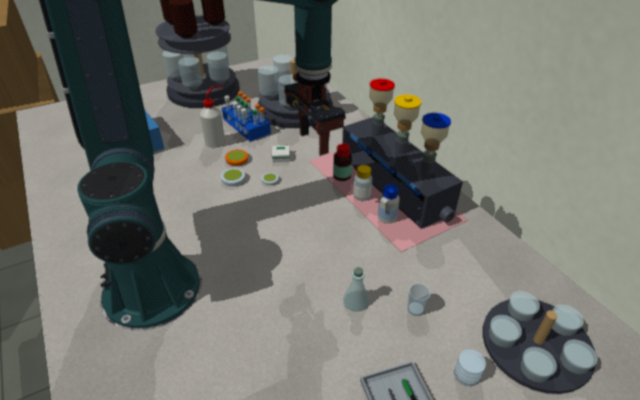

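View pics/crop2.png

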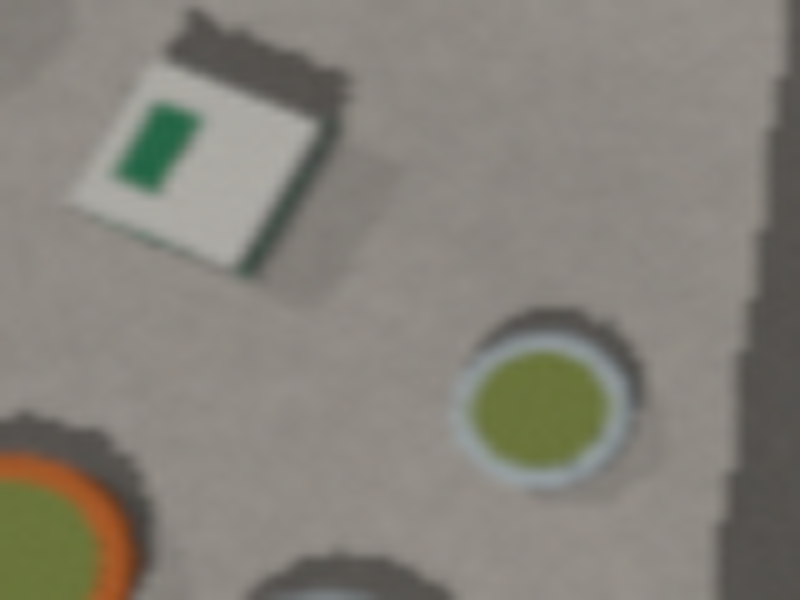

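All three bottles stand upright on the mat. The box lid's corners give an edge angle of about 64.5° and a centre of (.525,.361). The small dish is at (.438,.261).

```bash
python3 - <<'E'
from h import *
pick([.525,.361],.005,np.radians(64.5))
b=PL["red"]-.097*EX
place(b,.0055,np.pi/2+PSI); print("target",b)
pick([.438,.2612],.003,np.pi/2)
move_ptp([.45,-.02,.3],quat([.45,-.02,.3],np.pi/2))
for c in("top","side"):
    d=capture(c); cv2.imwrite(f"pics/{c}3.png",d["image"])
    for q,z in(("filter_box_mid",.03),("petri_dish_mid",.014)):
        for r in silhouettes(c,q):
            m=r["region"]; ys,xs=np.nonzero(m); P=plane(d,np.c_[xs,ys],z); rc=cv2.minAreaRect((P*1000).astype(np.float32))
            print(c,q,round(r["conf"],2),np.round(r["xy"]),len(xs),P.mean(0).round(4),np.round(rc[0],1),np.round(rc[1],1),round(rc[2],1))
    if c=="top": cv2.imwrite("pics/crop3.png",cv2.resize(d["image"][130:230,200:360],(800,500),interpolation=cv2.INTER_CUBIC))
print(current_clock(),current_finger_gap())
E
```

```text
gap 0.057938434343078514 grip 30.00038981437683 z 0.005228740152796112
hit True [0.5613 0.1665 0.0051] gap 0.05789956243528921
t 41.175
target [0.56205606 0.16670264]
gap 0.054007073513194774 grip 30.000479221343994 z 0.0030823493442765706
top filter_box_mid 0.74 [264. 190.] 382 [0.5576 0.167 ] [558. 167.] [57.5 61.7] 89.9
top petri_dish_mid 0.73 [181. 252.] 504 [0.3864 0.4206] [387.1 420.4] [71.9 71.7] 2.0
top petri_dish_mid 0.59 [214. 270.] 528 [0.3363 0.3263] [336.6 326.6] [73.8 71.2] 1.2
top petri_dish_mid 0.42 [331. 225.] 75 [ 0.4674 -0.0257] [466.6 -25.5] [42.1 15.2] 88.8
side filter_box_mid 0.79 [316. 181.] 390 [0.5561 0.1494] [555.7 151.9] [91.6 79. ] 89.2
side petri_dish_mid 0.84 [234. 179.] 341 [0.3377 0.3195] [336.6 319.7] [96.4 70.2] 68.2
side petri_dish_mid 0.64 [236. 159.] 322 [0.3866 0.4132] [386.2 413.1] [96.9 74.3] 67.8
side petri_dish_mid 0.59 [310. 142.] 185 [0.6453 0.3807] [642.9 381.6] [96.5 46.4] 61.6
48.0833 0.054043508120527696
```

View pics/crop3.png

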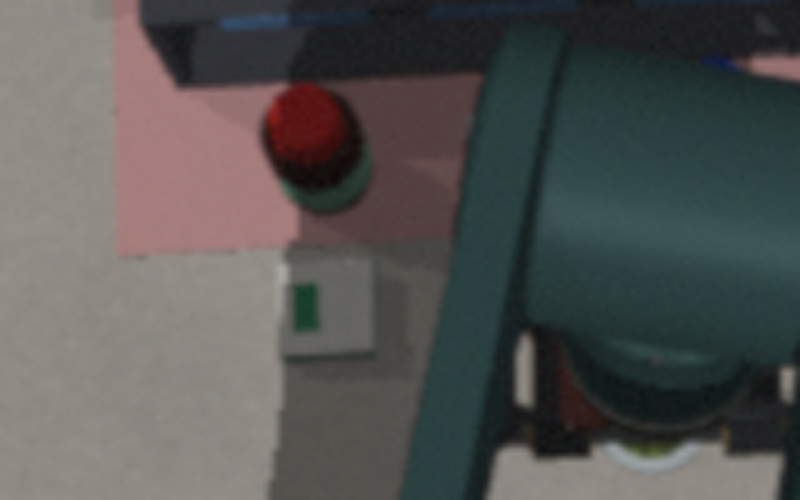

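View pics/side3.png

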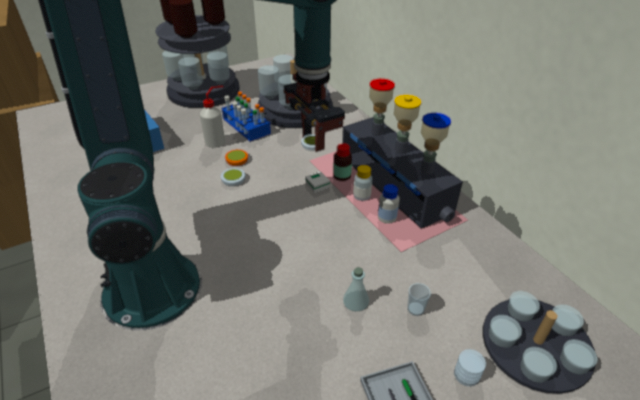

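The box is flat and square in front of the brown bottle at about (.559,.167), 7 mm clear of the mat's edge. The dish is in the gripper.

```bash
python3 - <<'E'
from h import *
place([.5595,.1667],.0335,np.pi/2+PSI)
move_ptp([.40,.40,.25],quat([.40,.40,.25],np.pi/2))
for c in("side","top"):
    d=capture(c); 
    for q,z in(("filter_box_mid",.03),("petri_dish_mid",.044)):
        for r in silhouettes(c,q):
            m=r["region"]; ys,xs=np.nonzero(m); P=plane(d,np.c_[xs,ys],z); print(c,q,round(r["conf"],2),np.round(r["xy"]),P.mean(0).round(4))
    M=masks(d)
    if c=="top":
        for n,h in(("red",.117),("yellow",.107),("blue",.112)):
            g=-d["R"]@[0,0,0]; X=d["R"]@np.r_[PL[n],h]+d["t"]; uv=(d["intrinsics"]@X)[:2]/X[2]
            u,_=blob(d,M[n],uv,14); print(n,None if u is None else plane(d,u.mean(0),h)-PL[n])
    s=(slice(120,240),slice(190,390)) if c=="top" else (slice(80,230),slice(250,450))
    cv2.imwrite(f"pics/{c}4.png",cv2.resize(d["image"][s],(800,480 if c=="top" else 600),interpolation=cv2.INTER_CUBIC))
E
```

```text
hit True [0.5587 0.1664 0.0329] gap 0.05437658775018477
t 53.6
side filter_box_mid 0.78 [317. 184.] [0.5503 0.13  ]
side petri_dish_mid 0.74 [318. 176.] [0.5561 0.1587]
side petri_dish_mid 0.62 [235. 158.] [0.3738 0.3708]
top filter_box_mid 0.6 [266. 198.] [0.5372 0.1625]
top petri_dish_mid 0.81 [182. 254.] [0.3793 0.4076]
top petri_dish_mid 0.76 [265. 191.] [0.5592 0.1679]
top petri_dish_mid 0.75 [212. 266.] [0.3365 0.3179]
red [[-0.00580212 -0.00140939]]
yellow [[-0.0087004  -0.00097389]]
blue [[-0.00170278  0.00152559]]
```

View pics/top4.png

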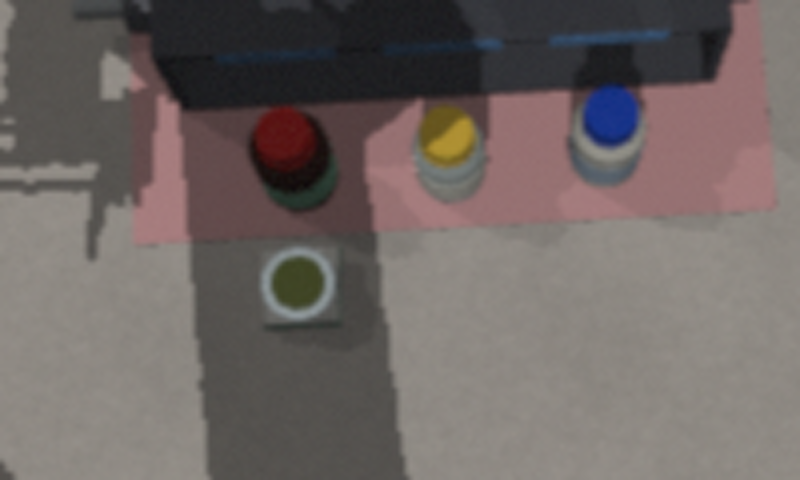

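View pics/side4.png

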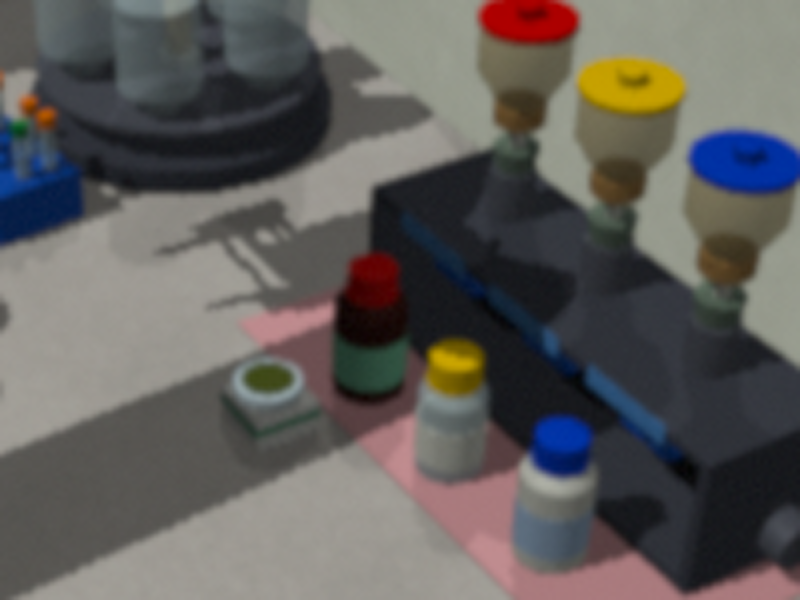

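The dish sits centred and flat on the box, and every bottle stands upright in front of its own funnel, within about 9 mm.

```bash
python3 -c "
from bench import *
print(close_job(),current_clock())"
```

```text
the job is handed in; nothing more can be done
the job is handed in; nothing more can be done
```

The job is handed in (no verdict shown): the last pictures show all three bottles upright in front of their matching funnels, and the box square in front of the brown bottle with the dish centred on top; I saw no contact with the beaker or flask.

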